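# Clear and turn the wood swatch leaf

### The arm

A 6-joint arm with a two-finger parallel gripper is mounted at the origin on the work surface. World frame = base frame: x ahead of the robot, y to its left, z up, the work surface at z = 0. Lengths are in m, angles in degrees, forces in N, time in s.
With the tool pointing down it reaches from about 0.3 to 0.75 m from the base axis. Payload 8.5 kg.
Tool frame: the origin (TCP) lies between the finger pads; the fingertips stand 17 mm ahead of it and the grasp point (between the pads) lies 2 mm behind it; z points along the fingers, y is the direction in which the jaws open and shut (so a half turn about z gives the same grasp; the last joint's range is limited). The gripper opens to 85 mm and grips with 20 to 120 N. Pads are 22 mm wide; open, the fingers measure 114 mm over their backs; the gripper's body (76 mm by 85 mm) begins 54 mm behind the grasp point. The pads swing forward as they close: fully open they stand 13 mm farther back than shut.
Start: joints at [-78.856, 21.807, 74.336, -0, 83.858, -12.336], TCP at [0.219, -0.504, 0.248] pointing down, gripper open.
Joint ranges: [-178.18, 178.18], [-50.72, 133.34], [12.68, 142.11], [-81.47, 261.47], [9.98, 163.14], [-165.26, 165.26]. Speed limits (degrees/s): [136.94, 136.94, 180, 180, 180, 180].

### API

Orientations are given as a 3x3 rotation matrix whose columns are the frame's x, y, z axes.
In Python, from rig import readout, eyes, env gives the robot as it stands.
- The arm moves only by the tool arm_command, never from a script. Its argument "rows" is text: rows parted by semicolons, each of 7 numbers parted by spaces: the closure, from 0 (fully open) to 1 (shut), then the shift along the tool's x, y, z in mm, then the turn, a rotation vector about the tool's x, y, z in degrees. In form: grip dx dy dz rx ry rz; .... A call has 1 to 5 rows; each row shifts and turns the commanded pose from where the row before left it, along the tool's axes as they then stand; what a row does not reach is not made up. A row lasts 1/12 s, in which the tool goes at most 41.7 mm and 7.16 degrees, less where a joint would pass 70% of its speed; a pose out of reach is approached as far as the arm can. A call with a gripper value outside its range is refused whole. The fingers move at their own pace and stop on an object; "squeeze" is the grip in N (left out, the last holds). Time passes only in rows, so rows that do not move let the fingers close. It gives the time, the measured TCP pose, the force and the opening at its end, in the units of the state.
- readout.observe(): the state, without advancing time (a new reading comes with each control period).
- eyes.get_image(name): name is "side" or "top" or "wrist"; returns the picture (480x640x3 uint8, red, green, blue); there is no depth.
- eyes.camera_model(name): a dict with "mtx" (3x3 intrinsics, pixels), "view" (4x4, takes a point from world to camera coordinates). Camera axes: x right, y up, looking along -z (the intrinsics and any distortion apply to the point x, -y, -z); pixel columns grow to the right and rows downward; lengths in m; the calibration is good to about 2 mm. A picture is of the moment at which its call begins: read the wrist's pose just before it. camera_model takes no time and is no camera call; for the wrist camera it gives the pose at the moment of the call.
- env.close_job(): hands the job in, once; it reports no verdict.
The state is a dict: "time_s": time; "q": joint angles; "qvel": joint speeds; "joint_efforts": joint torques, N m; "position": TCP position; "tool_rot": TCP orientation; "ft_force": force on the tool from outside, world axes, zero at the start; "wrist_torque": the same for the moment, N m; "grip_width": finger opening in m.
Only numpy, scipy, OpenCV 4.12 (cv2) and the standard library are available. Lean on these libraries where they do the work, as an engineer would, in place of code of your own. Each camera call takes 0.05 s, during which the arm holds its last target. There are 200 camera calls.

### The job

With your fingertips only, push the sanding block off the swatch book's board until it sits flat, sole down, on the bench, then push the part-raised leaf over its spine and gently press it down until it lies flat on the other side. Do not pinch, pick up or carry anything, do not slam the leaf, and leave everything else as it stands.

Things in the scene. Friction and masses are not known exactly. Their poses are not given: they have to be found in the camera images.
- book: The swatch book: a plywood board fixed to the bench, 200 (x) x 310 (y) x 8 mm thick. Origin: centre of its underside, on the bench. x runs along the spine, +y is the empty side on which the leaf must come to lie, -y the side from which the leaf rises. A steel spine rod (8 mm thick) lies along x over the middle of the board, its ends in two dark wooden blocks 16 x 18 mm, up to 26 mm above the bench, at x = +-88 mm.
- spine (a point): Middle of the spine rod, on the hinge axis, 14 mm above the bench; axes as the board's.
- leaf_edge (a point): Middle of the free edge of the leaf, half-way through its thickness, 140 mm from the hinge axis. The leaf is a rigid wooden panel, 150 mm along the spine, 140 mm from axis to free edge, 6 mm thick, with three wood sample strips on each face, 0.12 kg.
- leaf (a joint): Angle of the leaf, rad: 0 = flat on the -y side, 1.571 = upright, 3.142 = flat on the +y side (its end stop; its upper face is then 17 mm above the bench; the stop is soft as felt, and the free edge gives about 1 mm for every 5 N). It starts part-raised. The hinge is stiff (0.14 N m): the leaf stays at whatever angle it is left, and takes about 1 to 2 N at its free edge.
- block: Loose cork sanding block with a black rubber sole, 70 (x) x 45 (y) x 30 mm high, about 0.09 kg, lying on the board's empty +y side, where it blocks the leaf. Origin: centre of its underside, z up.
- mug: Bystander, loose: white mug, 80 mm across, 90 mm high. Origin: centre of its underside. Not to be disturbed.
- glue: Bystander, loose: white glue bottle, 56 mm across, 150 mm high. Origin: centre of its underside. Not to be disturbed.
- jar: Bystander, loose: amber glass jar, 66 mm across, 85 mm high. Origin: centre of its underside. Not to be disturbed.
- tin: Bystander, loose: flat round tin, 72 mm across, 35 mm high. Origin: centre of its underside. Not to be disturbed.
- driver: Bystander, loose: screwdriver lying down. Not to be disturbed.
- plane: Bystander, loose: wooden hand plane, 200 x 55 mm, about 90 mm high. Origin: centre of its underside. Not to be disturbed.
- mallet: Bystander, loose: wooden mallet lying down, head 60 x 110 x 70 mm, round handle on its -x side. Origin: centre of its underside. Not to be disturbed.
Not all that is in view belongs to the job. Several things have the shape of the block; the one meant has the colours described above.

How it is judged:
By the outcome, as a careful person would: the job done as asked, in the order asked, and still so for the second after the job is handed in, with the robot touching nothing.
It also fails if it takes over 64 s, if anything falls off the work surface, if the arm or the gripper's body presses on something with over 40 N, if the wrist force passes 120 N, or if a joint passes its speed limit or range.

## Working session

There is one attempt and no reset: what is moved stays moved. The work goes in short steps, Python scripts to look and compute and a tool call to move; the robot and the scene stay as the last step left them, time stands still between calls to the robot, and variables do not carry over. Pictures are saved under pics/ and viewed, about 8 in all and at most 12, crops included, and the job is handed in when it is done.

Besides the shell and the picture viewer there is one more tool, called after "Request:" as a command line: name --argument value ..., lists and objects as JSON in quotes. arm_command: Moves the arm, as the interface text tells. Its arguments: {"type":"object","properties":{"rows":{"type":"string"},"squeeze":{"type":"number"}},"required":["rows"]}

```bash
ls; mkdir -p pics; cat > h.py <<'E'
import numpy as np, cv2
from rig import readout, eyes, env
def snap(n,f):
    im=eyes.get_image(n); cv2.imwrite(f'pics/{f}.png',im[:,:,::-1]); return im
def ray(n,u,v):
    c=eyes.camera_model(n); K=np.array(c['mtx']); V=np.array(c['view'])
    d=np.array([(u-K[0,2])/K[0,0],-(v-K[1,2])/K[1,1],-1.]); R=V[:3,:3]
    return -R.T@V[:3,3], R.T@d
def onz(n,u,v,z):
    o,d=ray(n,u,v); return o+d*(z-o[2])/d[2]
def proj(n,p):
    c=eyes.camera_model(n); K=np.array(c['mtx']); V=np.array(c['view'])
    q=V[:3,:3]@np.array(p)+V[:3,3]; return np.array([K[0,0]*q[0]/-q[2]+K[0,2],K[1,1]*-q[1]/-q[2]+K[1,2]])
def tri(n1,uv1,n2,uv2):
    o1,d1=ray(n1,*uv1);o2,d2=ray(n2,*uv2)
    A=np.stack([d1,-d2],1);s=np.linalg.lstsq(A,o2-o1,rcond=None)[0]
    return (o1+d1*s[0]+o2+d2*s[1])/2, np.linalg.norm(o1+d1*s[0]-o2-d2*s[1])
E
python3 - <<'E'
from h import *
np.set_printoptions(precision=4,suppress=True)
a=snap('top','top0');b=snap('side','side0')
for n in('top','side'):
    c=eyes.camera_model(n);print({k:v for k,v in c.items()})
print(readout.observe())
E
```

```text
pics
{'mtx': array([[517.1953,   0.    , 324.8572],
       [  0.    , 517.1953, 229.4019],
       [  0.    ,   0.    ,   1.    ]]), 'view': array([[-0.0265, -0.9996, -0.0021,  0.0642],
       [ 0.9974, -0.0266,  0.0675, -0.5417],
       [-0.0675, -0.0003,  0.9977, -1.1073],
       [ 0.    ,  0.    ,  0.    ,  1.    ]])}
{'mtx': array([[576.9181,   0.    , 313.8038],
       [  0.    , 576.9181, 234.6918],
       [  0.    ,   0.    ,   1.    ]]), 'view': array([[-0.9122, -0.4096, -0.0043,  0.5286],
       [ 0.2668, -0.6021,  0.7525, -0.151 ],
       [-0.3109,  0.6853,  0.6585, -1.1969],
       [ 0.    ,  0.    ,  0.    ,  1.    ]])}
{'time_s': 0.1, 'q': array([-78.8552,  21.8365,  74.3779,  -0.001 ,  83.8584, -12.3363]), 'qvel': array([-0.0133, -0.1269, -0.2093, -0.0335,  0.109 ,  0.0108]), 'joint_efforts': array([  0.0038, -44.922 , -23.1656,  -0.0002,   0.0037,  -0.    ]), 'position': array([ 0.2191, -0.5042,  0.2478]), 'tool_rot': array([[ 0.9172,  0.3984, -0.0003],
       [ 0.3984, -0.9172,  0.0012],
       [ 0.0003, -0.0012, -1.    ]]), 'ft_force': array([0.4757, 0.6528, 0.3621]), 'wrist_torque': array([-0.0801,  0.0329,  0.0648]), 'grip_width': 0.08536193299411679}
```

View pics/top0.png

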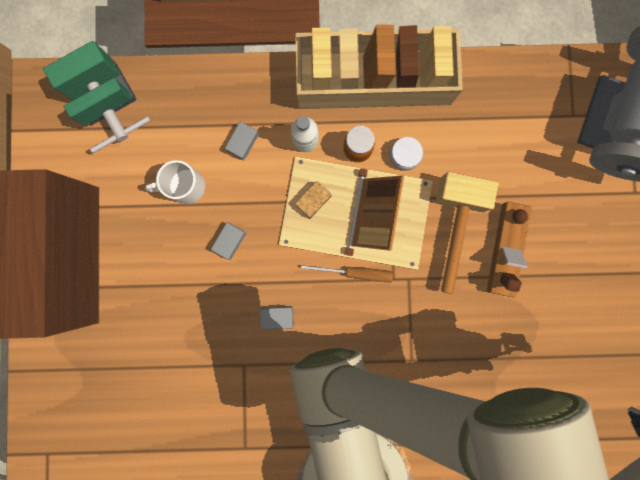

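View pics/side0.png

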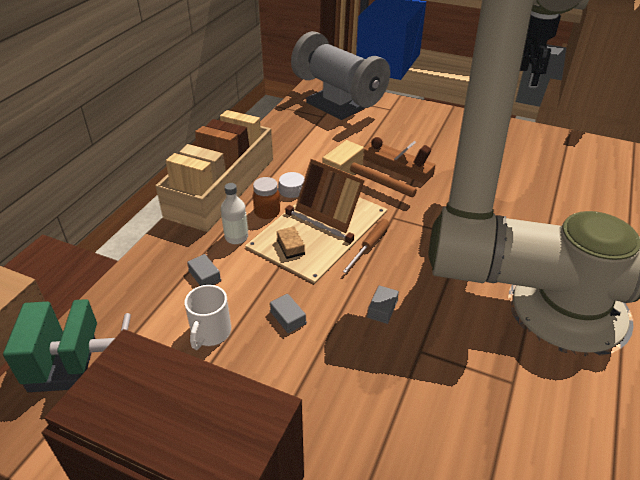

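The board is centred near (357,213) in the top view, with the cork block on its left (+y) side at (313,199). The leaf leans up over the right side. The three grey blocks are decoys. I'll enlarge both views to get accurate corners.

```bash
python3 - <<'E'
import cv2,numpy as np
a=cv2.imread('pics/top0.png')[130:290,210:450];b=cv2.imread('pics/side0.png')[140:300,210:450]
a=cv2.resize(a,None,fx=3.3,fy=3.3,interpolation=2)[:, :];b=cv2.resize(b,None,fx=3.3,fy=3.3,interpolation=2)
cv2.imwrite('pics/top0c.png',a);cv2.imwrite('pics/side0c.png',b)
E
```

```text
(no output)
```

View pics/top0c.png

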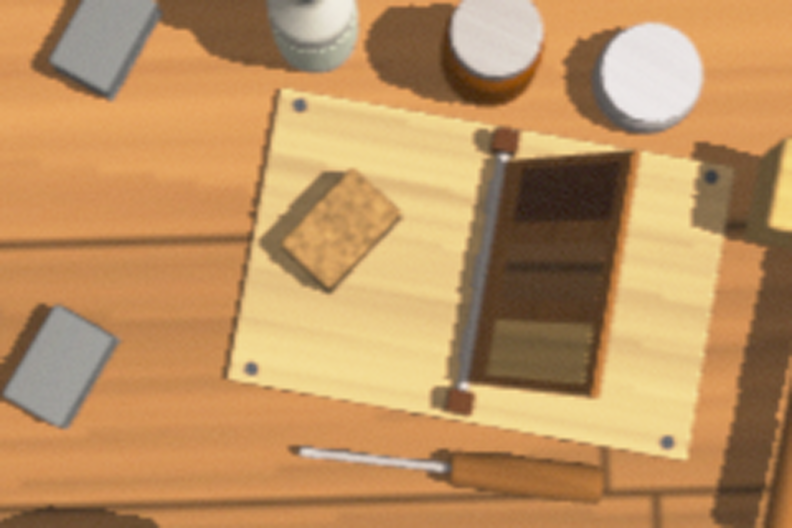

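View pics/side0c.png

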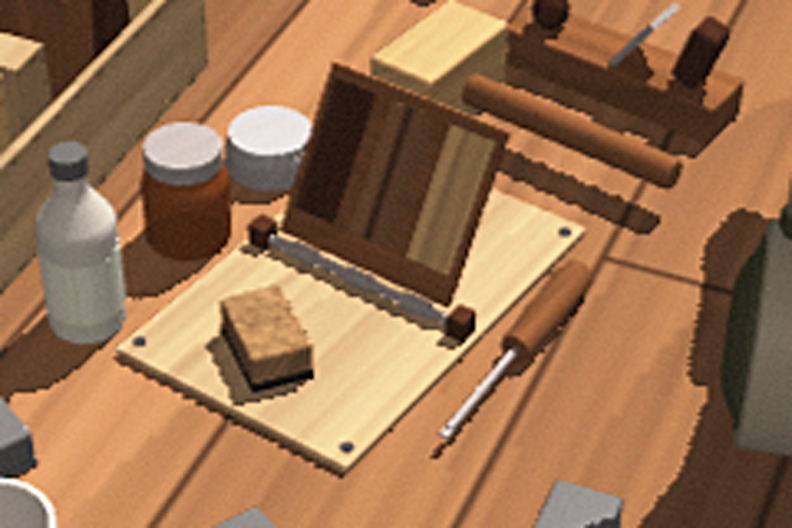

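The crops show the board corners at (280,90), (733,165), (687,458) and (228,378), and the cork block's top corners at (350,170), (400,215), (330,291) and (282,242). The leaf's free edge runs from (634,152) to (596,396) in the top crop and from (335,65) to (507,135) in the side crop.

```bash
python3 - <<'E'
from h import *
np.set_printoptions(precision=4,suppress=True)
t=lambda u,v:(u/3.3+210,v/3.3+130)
s=lambda u,v:(u/3.3+210,v/3.3+140)
B=np.array([onz('top',*t(*p),.008) for p in[(280,90),(733,165),(687,458),(228,378)]])
print('board',B[:,:2].tolist(),B.mean(0))
S=np.array([onz('side',*s(*p),.008) for p in[(118,350),(585,230),(345,468)]])
print('side: BL..',S)
K=np.array([onz('top',*t(*p),.038) for p in[(350,170),(400,215),(330,291),(282,242)]]);print('block',K,K.mean(0))
K2=np.array([onz('side',*s(*p),.038) for p in[(222,297),(280,285),(311,345),(254,363)]]);print('blockside',K2,K2.mean(0))
print('edge',tri('top',t(634,152),'side',s(335,65)),tri('top',t(596,396),'side',s(507,135)))
print('sp',tri('top',t(507,133),'side',s(262,225)),tri('top',t(461,395),'side',s(461,318)))
for n,p,z in[('glue base? cap',(298,-8),.15),('jar',(495,35),.085),('tin',(650,75),.035),('grey2',(60,365),.03),('grey1',(105,40),.03),('drvtip',(292,450),.006),('drv handle end',(600,480),.015),('handle start',(450,470),.015)]:print(n,onz('top',*t(*p),z))
print('mug',onz('top',181,181,.09),'grey3',onz('top',277,317,.03))
print('gluecap',tri('top',(303,124),'side',(231,188)))
E
```

```text
board [[0.7059547775876331, 0.11200860996658364], [0.6469708472367779, -0.19012853509485286], [0.45226642002914946, -0.15177769785793832], [0.5133126788095075, 0.15092743947605664]] [ 0.5796 -0.0197  0.008 ]
side: BL.. [[ 0.7008  0.1132  0.008 ]
 [ 0.4455 -0.1464  0.008 ]
 [ 0.5088  0.1534  0.008 ]]
block [[0.6456 0.0659 0.038 ]
 [0.6152 0.0341 0.038 ]
 [0.5668 0.0809 0.038 ]
 [0.5996 0.1113 0.038 ]] [0.6068 0.0731 0.038 ]
blockside [[0.6429 0.0636 0.038 ]
 [0.6115 0.0355 0.038 ]
 [0.5652 0.0837 0.038 ]
 [0.5926 0.1155 0.038 ]] [0.603  0.0746 0.038 ]
edge (array([ 0.635 , -0.1063,  0.1295]), np.float64(0.004430362926063615)) (array([ 0.4907, -0.0784,  0.1275]), np.float64(0.0027101036742533777))
sp (array([ 0.6671, -0.0399,  0.0196]), np.float64(0.007340904328657715)) (array([ 0.494 , -0.0043,  0.0173]), np.float64(0.0076999072222786805))
glue base? cap [0.7343 0.0922 0.15  ]
jar [ 0.721  -0.0279  0.085 ]
tin [ 0.7037 -0.1324  0.035 ]
grey2 [0.5238 0.2583 0.03  ]
grey1 [0.7378 0.2256 0.03  ]
drvtip [0.4645 0.1096 0.006 ]
drv handle end [ 0.4395 -0.0928  0.015 ]
handle start [0.4486 0.0055 0.015 ]
mug [0.6457 0.3421 0.09  ] grey3 [0.3582 0.1566 0.03  ]
gluecap (array([0.7416, 0.0865, 0.1443]), np.float64(0.0024851045170838117))
```

Estimates: the board is at (0.5785, -0.0185) with yaw -11.3°. The block sits at board (0.008, 0.096), turned about -33° relative to the board, and the leaf is at about 57°. I'll turn the tool so that tool x is the board's +y, then go above the gap between spine and block.

Request:
arm_command --rows "0.6 0 0 0 0 0 -6.9; 0.6 0 0 0 0 0 -6.9; 0.6 0 0 0 0 0 -6.9; 0.6 0 0 0 0 0 -6.9; 0.6 0 0 0 0 0 -6.9"

```text
time_s: 0.52
position: [0.2191, -0.5043, 0.248]
tool_rot: [[0.525, 0.851, -0.0], [0.851, -0.525, 0.001], [0.001, -0.001, -1.0]]
ft_force: [-0.3, -1.4, 0.1]
grip_width: 0.0346
```

Request:
arm_command --rows "0.6 0 0 0 0 0 -6.9; 0.6 0 0 0 0 0 -6.9; 0.6 0 0 0 0 0 -6.9; 0.6 36 16.8 0 0 0 0; 0.6 36 16.8 0 0 0 0"

```text
time_s: 0.93
position: [0.2658, -0.4404, 0.2475]
tool_rot: [[0.199, 0.98, -0.0], [0.98, -0.199, 0.001], [0.001, -0.001, -1.0]]
ft_force: [1.3, -0.1, 0.3]
grip_width: 0.034
```

Request:
arm_command --rows "0.6 36 16.8 0 0 0 0; 0.6 36 16.8 0 0 0 0; 0.6 36 16.8 0 0 0 0; 0.6 36 16.8 0 0 0 0; 0.6 36 16.8 0 0 0 0"

```text
time_s: 1.35
position: [0.3845, -0.2786, 0.2482]
tool_rot: [[0.197, 0.98, -0.0], [0.98, -0.197, 0.0], [0.0, -0.0, -1.0]]
ft_force: [1.1, -1.0, 0.3]
grip_width: 0.0341
```

Request:
arm_command --rows "0.6 36 16.8 0 0 0 0; 0.6 36 16.8 0 0 0 0; 0.6 36 16.8 0 0 0 0; 0.6 36 16.8 0 0 0 0; 0.6 36 16.8 0 0 0 0"

```text
time_s: 1.77
position: [0.5023, -0.1185, 0.2481]
tool_rot: [[0.196, 0.981, -0.0], [0.981, -0.196, 0.0], [0.0, -0.0, -1.0]]
ft_force: [1.1, -0.6, 0.2]
grip_width: 0.0342
```

Request:
arm_command --rows "0.6 36 16.8 0 0 0 0; 0.6 36 16.8 0 0 0 0; 0.6 36 16.8 0 0 0 0; 0.6 20 9 0 0 0 0; 0.6 0 0 0 0 0 0"

```text
time_s: 2.18
position: [0.5865, -0.0029, 0.2474]
tool_rot: [[0.192, 0.981, -0.001], [0.981, -0.192, 0.001], [0.001, -0.001, -1.0]]
ft_force: [0.9, -0.2, 0.1]
grip_width: 0.0342
```

```bash
python3 - <<'E'
from h import *
snap('wrist','w1')
np.set_printoptions(precision=4,suppress=True)
print(eyes.camera_model('wrist'),readout.observe()['position'])
c=np.array([.5785,-.0185]);bx=np.array([.981,-.196]);by=np.array([.196,.981])
for x,y,z in[(.1,.155,.008),(-.1,.155,.008),(.088,0,.026),(-.088,0,.026)]:
    print((x,y),proj('wrist',[*(c+x*bx+y*by),z]))
for p in[(.6456,.0659),(.6152,.0341),(.5668,.0809),(.5996,.1113)]:print('blk',proj('wrist',[*p,.038]))
E
```

```text
{'mtx': array([[413.0852,   0.    , 321.6705],
       [  0.    , 413.0852, 245.4213],
       [  0.    ,   0.    ,   1.    ]]), 'view': array([[ 0.9812, -0.1932, -0.0009, -0.5747],
       [ 0.1857,  0.9443, -0.2716, -0.069 ],
       [ 0.0534,  0.2663,  0.9624, -0.4073],
       [ 0.    ,  0.    ,  0.    ,  1.    ]])} [ 0.5855 -0.0048  0.2474]
(0.1, 0.155) [442.5111  36.351 ]
(-0.1, 0.155) [193.2015  35.6466]
(0.088, 0) [419.6683 229.5481]
(-0.088, 0) [215.5418 228.9555]
blk [381.3023 112.1108]
blk [349.7173 161.0241]
blk [277.3612 112.8064]
blk [311.1123  62.0701]
```

View pics/w1.png

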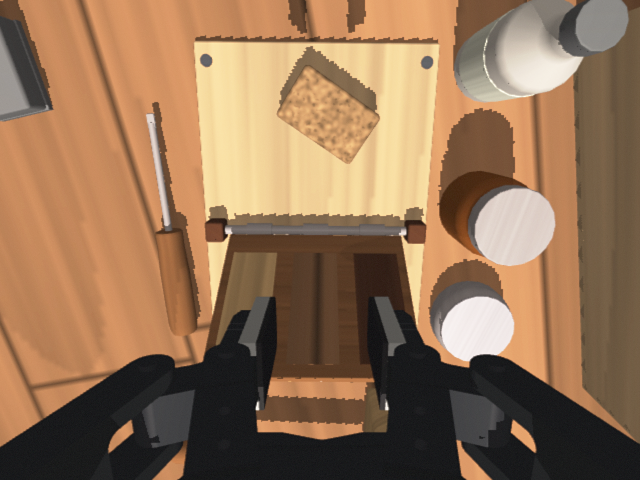

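The wrist view agrees with my estimates to within a few mm: block corner (348,162) against a predicted (350,161), and spine blocks at (215,229) and (415,231). Next I'll narrow the fingers to about 20 mm and go down between spine and block.

Request:
arm_command --rows "0.75 15 6 0 0 0 0; 0.75 0 0 40 0 0 0; 0.75 0 0 40 0 0 0; 0.75 0 0 40 0 0 0; 0.75 0 0 40 0 0 0"

```text
time_s: 2.65
position: [0.593, 0.006, 0.0869]
tool_rot: [[0.197, 0.98, 0.0], [0.98, -0.197, -0.0], [-0.0, 0.0, -1.0]]
ft_force: [1.1, -0.2, -0.6]
grip_width: 0.021
```

Request:
arm_command --rows "0.75 0 0 30 0 0 0; 0.75 0 0 14 0 0 0; 0.75 0 0 8 0 0 0; 0.75 0 0 0 0 0 0; 0.75 0 0 0 0 0 0"

```text
time_s: 3.07
position: [0.5941, 0.0064, 0.0371]
tool_rot: [[0.197, 0.98, 0.001], [0.98, -0.197, -0.0], [-0.0, 0.001, -1.0]]
ft_force: [-0.5, -0.7, 1.4]
grip_width: 0.0211
```

Request:
arm_command --rows "0.75 8 0 4 0 0 0; 0.75 8 0 1 0 0 0; 0.75 8 0 0 0 0 0; 0.75 8 0 0 0 0 0; 0.75 8 0 0 0 0 0"

```text
time_s: 3.48
position: [0.6021, 0.0473, 0.0318]
tool_rot: [[0.196, 0.981, 0.001], [0.981, -0.196, -0.0], [0.0, 0.001, -1.0]]
ft_force: [-0.5, -0.5, 0.8]
grip_width: 0.0212
```

Request:
arm_command --rows "0.75 8 0 0 0 0 0; 0.75 8 0 0 0 0 0; 0.75 8 0 0 0 0 0; 0.75 8 0 0 0 0 0; 0.75 8 0 0 0 0 0"

```text
time_s: 3.9
position: [0.6096, 0.0862, 0.0313]
tool_rot: [[0.196, 0.981, -0.0], [0.981, -0.196, 0.0], [-0.0, -0.0, -1.0]]
ft_force: [-0.6, -1.2, 0.4]
grip_width: 0.0215
```

```bash
python3 - <<'E'
from h import *
a=snap('side','s2')[140:300,180:420]
snap('top','t2');b=cv2.imread('pics/t2.png')[130:290,210:450];a=a[:,:,::-1]
cv2.imwrite('pics/c2.png',cv2.resize(np.vstack([a,b]),None,fx=1.85,fy=1.85,interpolation=2))
E
```

```text
(no output)
```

View pics/c2.png

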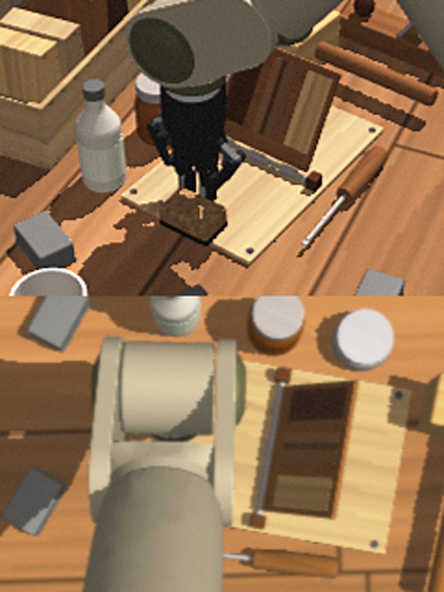

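The block has aligned with the fingers and is moving toward the board edge. Next I'll push it over the edge slowly.

Request:
arm_command --rows "0.75 6 0 0 0 0 0; 0.75 6 0 0 0 0 0; 0.75 6 0 0 0 0 0; 0.75 6 0 0 0 0 0; 0.75 6 0 0 0 0 0"

```text
time_s: 4.42
position: [0.6155, 0.1154, 0.0313]
tool_rot: [[0.196, 0.981, -0.0], [0.981, -0.196, 0.0], [0.0, -0.0, -1.0]]
ft_force: [-0.8, -1.0, -0.2]
grip_width: 0.0215
```

Request:
arm_command --rows "0.75 6 0 0 0 0 0; 0.75 6 0 0 0 0 0; 0.75 6 0 0 0 0 0; 0.75 6 0 0 0 0 0; 0.75 6 0 0 0 0 0"

```text
time_s: 4.83
position: [0.6214, 0.1449, 0.0313]
tool_rot: [[0.196, 0.981, -0.0], [0.981, -0.196, 0.0], [-0.0, -0.0, -1.0]]
ft_force: [-0.2, -0.6, 0.6]
grip_width: 0.0212
```

Request:
arm_command --rows "0.75 4 0 0 0 0 0; 0.75 4 0 0 0 0 0; 0.75 0 0 0 0 0 0; 0.75 0 0 0 0 0 0; 0.75 0 0 0 0 0 0"

```text
time_s: 5.25
position: [0.6229, 0.152, 0.0313]
tool_rot: [[0.196, 0.981, 0.0], [0.981, -0.196, 0.0], [0.0, 0.0, -1.0]]
ft_force: [-0.6, 0.9, -0.6]
grip_width: 0.0214
```

Request:
arm_command --rows "0.75 -12 0 0 0 0 0; 0.75 -12 0 -10 0 0 0; 0.75 -10 0 -39 0 0 0; 0.75 -10 0 -39 0 0 0; 0.75 -10 0 -39 0 0 0"

```text
time_s: 5.67
position: [0.6116, 0.0972, 0.1605]
tool_rot: [[0.197, 0.98, -0.001], [0.98, -0.197, -0.0], [-0.0, -0.001, -1.0]]
ft_force: [0.9, 0.2, -0.4]
grip_width: 0.0212
```

Request:
arm_command --rows "1 -10 0 -39 0 0 0; 1 -10 0 -39 0 0 0; 1 -30 0 -20 0 0 0; 1 -30 0 0 0 0 0; 1 0 0 0 0 0 0"

```text
time_s: 6.08
position: [0.5957, 0.0153, 0.2588]
tool_rot: [[0.201, 0.98, 0.003], [0.98, -0.201, -0.002], [-0.001, 0.004, -1.0]]
ft_force: [-0.9, -1.0, -0.5]
grip_width: -0.0004
```

```bash
python3 - <<'E'
from h import *
np.set_printoptions(precision=4,suppress=True)
snap('wrist','w3')
print(readout.observe()['position'])
c=np.array([.5785,-.0185]);bx=np.array([.981,-.196]);by=np.array([.196,.981])
for x,y,z in[(.045,.232,.03),(-.025,.232,.03),(.045,.187,.03),(-.025,.187,.03)]:
    print((x,y),proj('wrist',[*(c+x*bx+y*by),z]))
E
```

```text
[0.5958 0.0173 0.2577]
(0.045, 0.232) [367.8898 -47.1294]
(-0.025, 0.232) [273.2466 -46.6861]
(0.045, 0.187) [366.3872  20.4287]
(-0.025, 0.187) [275.3903  20.8638]
```

View pics/w3.png

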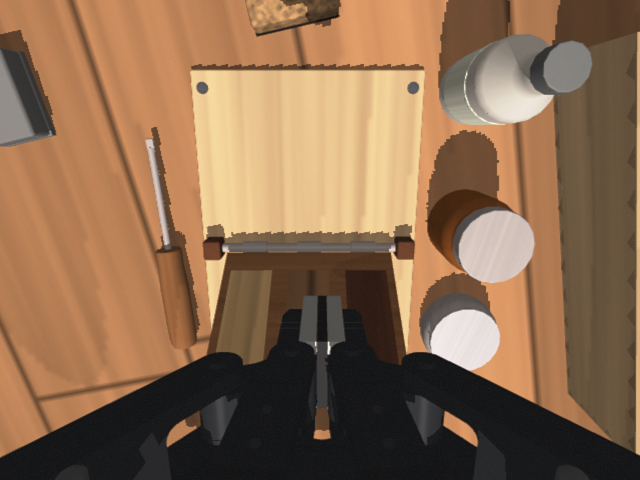

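The block is off the board and on the bench, cork face up with the sole below (its edge is near (298,28)), and the gap to the board is clear. Now I'll go behind the leaf with the fingers shut.

Request:
arm_command --rows "1 -38 -2.5 0 0 0 0; 1 -38 -2.5 0 0 0 0; 1 -38 -2.5 0 0 0 0; 1 -39 -2.5 0 0 0 0; 1 0 0 0 0 0 0"

```text
time_s: 6.55
position: [0.5549, -0.133, 0.2562]
tool_rot: [[0.202, 0.979, -0.001], [0.979, -0.202, -0.001], [-0.002, -0.001, -1.0]]
ft_force: [-0.3, 0.9, 0.1]
grip_width: -0.0001
```

Request:
arm_command --rows "1 0 0 38 0 0 0; 1 0 0 38 0 0 0; 1 0 0 38 0 0 0; 1 0 0 18 0 0 0; 1 0 0 0 0 0 0"

```text
time_s: 6.97
position: [0.5546, -0.1264, 0.1203]
tool_rot: [[0.196, 0.98, -0.008], [0.981, -0.196, 0.004], [0.002, -0.009, -1.0]]
ft_force: [-0.5, 0.3, 0.3]
grip_width: -0.0001
```

```bash
python3 - <<'E'
from h import *
o=readout.observe();print(o['position'],o['ft_force'],o['tool_rot'][:,0])
a=snap('side','s4')[120:320,210:450][:,:,::-1]
cv2.imwrite('pics/c4.png',cv2.resize(a,None,fx=2.5,fy=2.5,interpolation=2))
E
```

```text
[ 0.55458268 -0.12637366  0.12028708] [-0.47821617  0.34259782  0.29995172] [0.1964192  0.98051757 0.00218734]
```

View pics/c4.png

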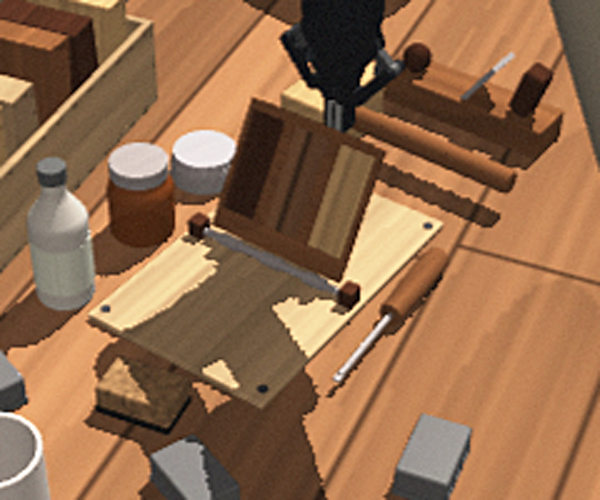

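The block lies flat on its sole, and the fingertips are behind the leaf. I'll push it up to vertical.

Request:
arm_command --rows "1 9 0 -1.6 0 0 0; 1 9 0 -1.6 0 0 0; 1 9 0 -1.6 0 0 0; 1 9 0 -1.6 0 0 0; 1 9 0 -1.6 0 0 0"

```text
time_s: 7.43
position: [0.5661, -0.0823, 0.1337]
tool_rot: [[0.196, 0.981, 0.002], [0.981, -0.196, -0.001], [-0.001, 0.002, -1.0]]
ft_force: [-0.3, -2.7, 0.9]
grip_width: 0.0003
```

Request:
arm_command --rows "1 9 0 -1.6 0 0 0; 1 9 0 -1.6 0 0 0; 1 9 0 -1.6 0 0 0; 1 9 0 -1.6 0 0 0; 1 9 0 -1.6 0 0 0"

```text
time_s: 7.85
position: [0.5744, -0.0381, 0.1402]
tool_rot: [[0.196, 0.981, -0.001], [0.981, -0.196, 0.0], [0.0, -0.001, -1.0]]
ft_force: [0.2, -1.4, -1.4]
grip_width: 0.0001
```

Request:
arm_command --rows "1 7 0 0 0 0 0; 1 0 0 0 0 0 0; 1 0 0 0 0 0 0"

```text
time_s: 8.1
position: [0.5757, -0.0318, 0.1401]
tool_rot: [[0.196, 0.981, -0.0], [0.981, -0.196, 0.0], [0.0, -0.0, -1.0]]
ft_force: [0.2, 0.1, 0.1]
grip_width: -0.0003
```

Request:
arm_command --rows "1 9.5 0 0.5 0 0 0; 1 9.5 0 1 0 0 0; 1 9.3 0 1.4 0 0 0; 1 9 0 3 0 0 0; 1 9 0 3.4 0 0 0"

```text
time_s: 8.52
position: [0.5851, 0.0143, 0.1309]
tool_rot: [[0.196, 0.981, 0.0], [0.981, -0.196, 0.0], [0.0, 0.0, -1.0]]
ft_force: [1.0, -1.4, 0.4]
grip_width: 0.0001
```

Request:
arm_command --rows "1 8.6 0 3.8 0 0 0; 1 8 0 5 0 0 0; 1 7.7 0 5.6 0 0 0; 1 7.4 0 6.1 0 0 0; 1 6.3 0 7 0 0 0"

```text
time_s: 8.93
position: [0.5924, 0.0513, 0.1029]
tool_rot: [[0.196, 0.981, 0.0], [0.981, -0.196, 0.0], [0.0, 0.0, -1.0]]
ft_force: [0.3, -0.2, 0.9]
grip_width: 0.0001
```

Request:
arm_command --rows "1 6 0 7.3 0 0 0; 1 5.6 0 7.8 0 0 0; 1 3.3 0 6.2 0 0 0; 1 3 0 6.5 0 0 0; 1 2.7 0 6.6 0 0 0"

```text
time_s: 9.35
position: [0.5963, 0.0709, 0.0684]
tool_rot: [[0.196, 0.981, -0.0], [0.981, -0.196, 0.0], [0.0, -0.0, -1.0]]
ft_force: [-1.2, 1.0, 0.8]
grip_width: 0.0003
```

Request:
arm_command --rows "1 2.6 0 6.7 0 0 0; 1 1.2 0 4.5 0 0 0; 1 1 0 4.5 0 0 0; 1 0 0 0 0 0 0"

```text
time_s: 9.68
position: [0.5969, 0.0754, 0.0525]
tool_rot: [[0.196, 0.981, -0.001], [0.981, -0.196, 0.0], [-0.0, -0.001, -1.0]]
ft_force: [-0.2, 0.1, -0.5]
grip_width: -0.0004
```

```bash
python3 - <<'E'
from h import *
o=readout.observe();print(o['position'],o['ft_force'])
a=snap('side','s5')[120:320,210:450][:,:,::-1]
cv2.imwrite('pics/c5.png',cv2.resize(a,None,fx=2.5,fy=2.5,interpolation=2))
E
```

```text
[0.59694078 0.07537723 0.05246356] [-0.16485797  0.05528674 -0.46453417]
```

View pics/c5.png

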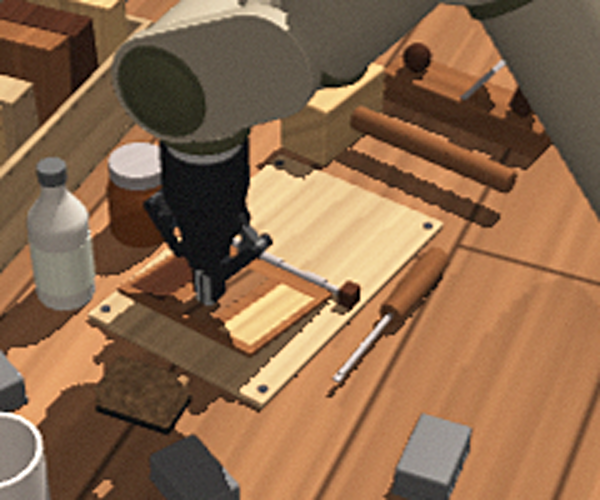

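The leaf has followed the fingers and is nearly down. I'll press the rest of the way slowly, watching the force.

Request:
arm_command --rows "1 0.5 0 3 0 0 0; 1 0.3 0 3 0 0 0; 1 0.2 0 3 0 0 0; 1 0 0 3 0 0 0; 1 0 0 2.5 0 0 0"

```text
time_s: 10.15
position: [0.5975, 0.0763, 0.0386]
tool_rot: [[0.196, 0.981, -0.0], [0.981, -0.196, 0.0], [0.0, -0.0, -1.0]]
ft_force: [0.5, 0.1, 0.6]
grip_width: -0.0
```

Request:
arm_command --rows "1 0 0 2 0 0 0; 1 0 0 1.5 0 0 0; 1 0 0 0 0 0 0; 1 0 0 0 0 0 0"

```text
time_s: 10.48
position: [0.5974, 0.0763, 0.0353]
tool_rot: [[0.196, 0.981, -0.0], [0.981, -0.196, -0.0], [-0.0, -0.0, -1.0]]
ft_force: [-0.3, -0.7, 0.8]
grip_width: 0.0003
```

Request:
arm_command --rows "1 0 0 1 0 0 0; 1 0 0 0.5 0 0 0; 1 0 0 0 0 0 0; 1 0 0 0 0 0 0"

```text
time_s: 10.82
position: [0.5976, 0.0763, 0.0341]
tool_rot: [[0.196, 0.981, 0.0], [0.981, -0.196, -0.0], [-0.0, 0.0, -1.0]]
ft_force: [0.5, -0.1, 2.0]
grip_width: 0.0004
```

Request:
arm_command --rows "1 0 0 0.7 0 0 0; 1 0 0 0 0 0 0; 1 0 0 0 0 0 0"

```text
time_s: 11.07
position: [0.5976, 0.0763, 0.034]
tool_rot: [[0.196, 0.981, 0.001], [0.981, -0.196, -0.0], [0.0, 0.001, -1.0]]
ft_force: [-3.1, 0.1, 7.4]
grip_width: -0.0002
```

Request:
arm_command --rows "1 0 0 0.6 0 0 0; 1 0 0 0 0 0 0; 1 0 0 0 0 0 0"

```text
time_s: 11.32
position: [0.5976, 0.0763, 0.0339]
tool_rot: [[0.196, 0.981, 0.001], [0.981, -0.196, -0.0], [-0.0, 0.001, -1.0]]
ft_force: [-4.1, 0.6, 11.4]
grip_width: -0.0
```

Contact is at the expected height, with about 11 N. I'll lift straight off and check.

Request:
arm_command --rows "1 0 0 -3 0 0 0; 1 0 0 -10 0 0 0; 1 0 0 -39 0 0 0; 1 -15 0 -39 0 0 0; 1 -36 0 -20 0 0 0"

```text
time_s: 11.73
position: [0.5888, 0.0285, 0.1481]
tool_rot: [[0.192, 0.981, 0.006], [0.981, -0.192, -0.0], [0.001, 0.006, -1.0]]
ft_force: [-0.1, 0.2, 0.9]
grip_width: 0.0001
```

Request:
arm_command --rows "1 -36 0 -20 0 0 0; 1 -36 0 -20 0 0 0; 1 -36 0 -20 0 0 0; 1 -36 0 0 0 0 0; 1 0 0 0 0 0 0"

```text
time_s: 12.15
position: [0.5586, -0.1204, 0.2052]
tool_rot: [[0.201, 0.979, 0.002], [0.979, -0.201, -0.003], [-0.002, 0.003, -1.0]]
ft_force: [-0.6, 0.5, -1.3]
grip_width: -0.0004
```

```bash
python3 - <<'E'
from h import *
o=readout.observe();print(o['position'],o['ft_force'])
a=snap('side','s6')[150:300,210:400][:,:,::-1]
snap('top','t6');b=cv2.imread('pics/t6.png')[130:280,200:390]
cv2.imwrite('pics/c6.png',cv2.resize(np.hstack([a,b]),None,fx=2.1,fy=2.1*1.0,interpolation=2))
cv2.imwrite('pics/c7.png',cv2.resize(a,None,fx=4,fy=4,interpolation=2))
s0=cv2.imread('pics/side0.png').astype(int);s6=cv2.imread('pics/s6.png').astype(int)
E
```

```text
[ 0.55858945 -0.12039254  0.20522882] [-0.60010495  0.45026495 -1.34633045]
```

View pics/c7.png

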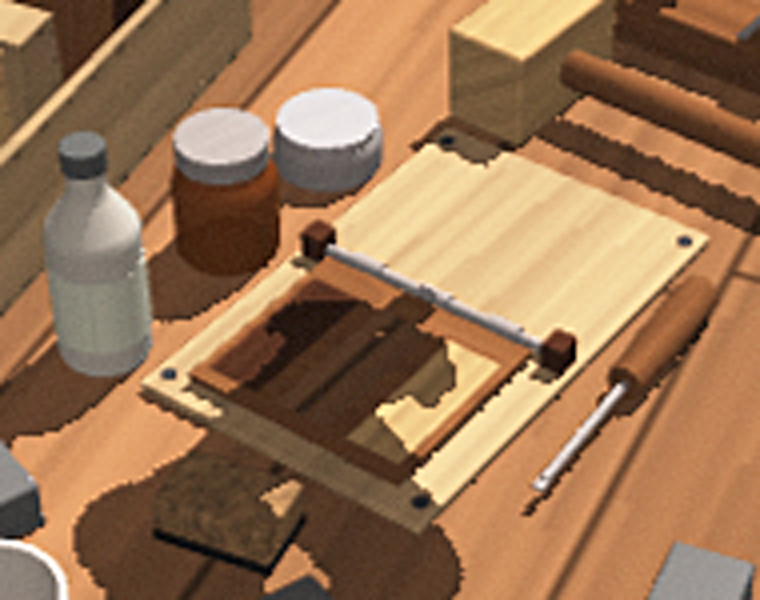

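The leaf lies over, with its free-edge corners at about (190,372) and (405,482) in the crop. The block is on its sole on the bench. I'll compare these pixels with the predicted flat position.

```bash
python3 - <<'E'
from h import *
np.set_printoptions(precision=1,suppress=True)
c=np.array([.5785,-.0185]);bx=np.array([.981,-.196]);by=np.array([.196,.981])
for n,(x,y,z) in {'edge+':(.075,.14,.017),'edge-':(-.075,.14,.017),'edge+ up5':(.075,.14,.022),'edge- up5':(-.075,.14,.022),'brd+':(.1,.155,.008),'brd-':(-.1,.155,.008),'sp+':(.088,0,.026),'sp-':(-.088,0,.026)}.items():
    p=proj('side',[*(c+x*bx+y*by),z]);print(n,(p-[210,150])*4)
E
```

```text
edge+ [181.9 373. ]
edge- [393.6 479.1]
edge+ up5 [181.3 366.5]
edge- up5 [393.5 472.6]
brd+ [133.  382.1]
brd- [415.  525.8]
sp+ [311.6 228.5]
sp- [553.7 337.8]
```

The offsets match the board's own reprojection offset to within 2–3 mm, so the leaf is flat or very nearly so. I'll confirm with one more gentle touch closer to the free edge.

Request:
arm_command --rows "1 40 0 0 0 0 0; 1 40 0 0 0 0 0; 1 40 0 0 0 0 0; 1 40 0 0 0 0 0; 1 40 0 0 0 0 0"

```text
time_s: 12.67
position: [0.5981, 0.0847, 0.2035]
tool_rot: [[0.195, 0.981, -0.001], [0.981, -0.195, 0.0], [0.0, -0.001, -1.0]]
ft_force: [0.6, -1.3, -0.1]
grip_width: -0.0002
```

Request:
arm_command --rows "1 24 0 20 0 0 0; 1 0 0 40 0 0 0; 1 0 0 40 0 0 0; 1 0 0 40 0 0 0; 1 0 0 15 0 0 0"

```text
time_s: 13.08
position: [0.6001, 0.1066, 0.0431]
tool_rot: [[0.194, 0.981, -0.009], [0.981, -0.194, 0.0], [-0.001, -0.009, -1.0]]
ft_force: [-0.4, -0.5, -0.8]
grip_width: -0.0
```

Request:
arm_command --rows "1 0 0 4 0 0 0; 1 0 0 0 0 0 0; 1 0 0 0 0 0 0"

```text
time_s: 13.33
position: [0.6038, 0.1055, 0.0458]
tool_rot: [[0.195, 0.981, 0.002], [0.981, -0.195, 0.0], [0.0, 0.002, -1.0]]
ft_force: [0.7, -0.5, 0.5]
grip_width: 0.0001
```

Request:
arm_command --rows "1 -4 0 4 0 0 0; 1 0 0 3 0 0 0; 1 0 0 2 0 0 0; 1 0 0 0 0 0 0; 1 0 0 0 0 0 0"

```text
time_s: 13.75
position: [0.6025, 0.1008, 0.0357]
tool_rot: [[0.196, 0.981, 0.0], [0.981, -0.196, 0.0], [0.0, 0.0, -1.0]]
ft_force: [0.1, -0.4, -0.5]
grip_width: 0.0004
```

Request:
arm_command --rows "1 0 0 1 0 0 0; 1 0 0 1 0 0 0; 1 0 0 0 0 0 0; 1 0 0 0 0 0 0"

```text
time_s: 14.08
position: [0.6026, 0.1008, 0.034]
tool_rot: [[0.196, 0.981, 0.001], [0.981, -0.196, -0.0], [0.0, 0.001, -1.0]]
ft_force: [-1.1, -0.6, 4.8]
grip_width: -0.0001
```

Request:
arm_command --rows "1 0 0 1 0 0 0; 1 0 0 0 0 0 0; 1 0 0 0 0 0 0"

```text
time_s: 14.33
position: [0.6026, 0.1008, 0.0338]
tool_rot: [[0.196, 0.981, 0.001], [0.981, -0.196, -0.0], [0.0, 0.001, -1.0]]
ft_force: [-3.7, -0.3, 12.7]
grip_width: -0.0002
```

The leaf is at the same 17 mm height near its edge, so it is flat. I'll lift clear and do a last bystander check.

Request:
arm_command --rows "1 0 0 -3 0 0 0; 1 0 0 -10 0 0 0; 1 0 0 -39 0 0 0; 1 0 0 -39 0 0 0; 1 0 0 -39 0 0 0"

```text
time_s: 14.75
position: [0.602, 0.1009, 0.1643]
tool_rot: [[0.196, 0.981, -0.001], [0.981, -0.196, 0.0], [-0.0, -0.001, -1.0]]
ft_force: [1.9, -0.1, 0.5]
grip_width: 0.0001
```

Request:
arm_command --rows "1 0 0 -30 0 0 0; 1 -40 0 -10 0 0 0; 1 -40 0 0 0 0 0; 1 -40 0 0 0 0 0; 1 -40 0 0 0 0 0"

```text
time_s: 15.17
position: [0.5703, -0.0574, 0.2033]
tool_rot: [[0.196, 0.981, 0.001], [0.981, -0.196, -0.0], [-0.0, 0.001, -1.0]]
ft_force: [1.1, -0.5, -0.5]
grip_width: 0.0001
```

Request:
arm_command --rows "1 -40 0 0 0 0 0; 1 -40 0 0 0 0 0; 1 0 0 0 0 0 0; 1 0 0 0 0 0 0"

```text
time_s: 15.5
position: [0.5548, -0.1363, 0.2028]
tool_rot: [[0.2, 0.98, 0.0], [0.98, -0.2, 0.0], [0.0, 0.0, -1.0]]
ft_force: [1.1, 0.1, -0.7]
grip_width: 0.0004
```

```bash
python3 - <<'E'
from h import *
snap('side','s8')
o=readout.observe();print(o['position'],o['ft_force'])
a=cv2.imread('pics/s8.png')[120:340,180:430]
cv2.imwrite('pics/c8.png',cv2.resize(a,None,fx=2.7,fy=2.7,interpolation=2))
E
```

```text
[ 0.5551355  -0.13476477  0.20276417] [0.56192991 0.4872337  0.24457518]
```

View pics/c8.png

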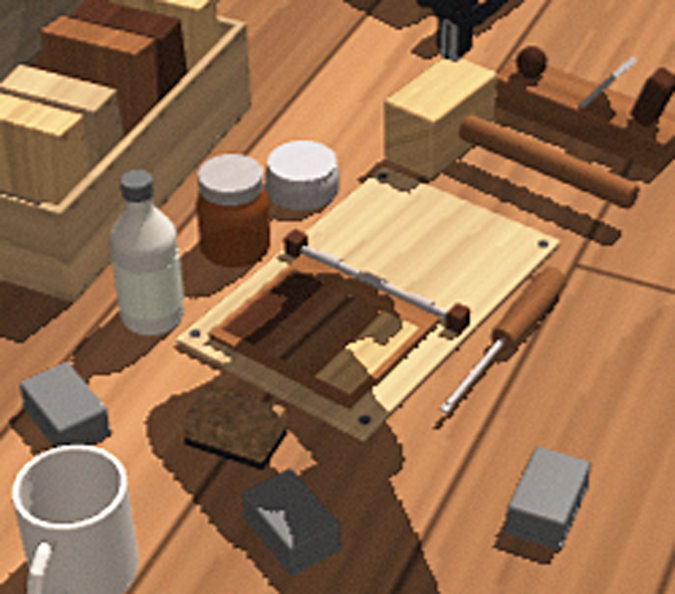

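The leaf is flat on the +y side, the block is flat on the bench clear of the board, and the other things look as they did at the start.

```bash
python3 -c "
from rig import env
print(env.close_job())"
```

```text
the job is handed in; nothing more can be done
None
```

The job is done and handed in at about 15.5 s on the robot clock. I pushed the cork block off the board with two slightly open fingertips. Then, with the fingers shut, I pushed the leaf over its spine and pressed it down.

**Block:** The last picture shows it sole down on the bench, about 20–30 mm clear of the board's edge.

**Leaf:** It stopped the fingertips at 17 mm above the bench at two places (about 0.10 and 0.12 m from the hinge axis), which is the height given for lying flat. The last presses were about 11 to 13 N.

**Everything else:** By eye, the mug, glue, jar, tin, driver, plane, mallet and grey blocks look unmoved. The robot was touching nothing when I handed in.

**Checks that disagreed:**
- The end stop felt stiffer than described: about 0.2 mm of give over the last 8–9 N, where I expected about 1 mm.
- The leaf corners in the side camera image fit "flat" only to about 2–3 mm, so I relied on the touch check.

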